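# Refit the stirrer control knob and hold it pressed to run

## Task

On the paint-mixing bench, first fold the stirrer controller's tilted head down flat on its base. Then take the loose black knob, turn it so that its flat matches the flat of the D-shaft, push it fully home on the shaft, and press the spring-loaded shaft down with it: finish while still holding the knob with the gripper and keeping it pressed fully in. Do not knock over or push about the paint tin, cup, spatula and bottle.

Things in the scene. Friction and masses are not known exactly. Their poses are not given: they have to be found in the camera images.
- knob: Loose black bar knob, 54 (x) x 30 (y) x 38 mm high, round ends, flat sides, 0.09 kg, upright on the table. Origin: centre of the underside, on the bore axis; z up. D-bore in the underside: 23 mm deep, radius 10 mm, with a flat 4 mm from the axis on its +x side; a white line on top marks the +x end. Grip across y, fingertips 5 mm or more above the underside.
- console: Fixed base of the stirrer controller, grey box 190 (x) x 220 (y) x 45 mm high on the table; origin at the centre of its underside, x points away from the robot (give or take its yaw). It carries the white hinged head. Does not move.
- head (a joint): Tilt of the white head (180 deep x 210 wide x 30 mm thick, 0.6 kg) on the console, rad: 0 = flat on the base (firm stop), positive = far edge raised; starts at 0.35 to 0.65. The friction hinge (1.1 N m) stays where left; pressing down on the far strip with 4 to 8 N folds it.
- head_hinge (a point): Point on the hinge axis, middle of the head's near (robot-side) edge, at the head's underside, 45 mm above the table. Axes of the head: x from the hinge to the far edge, y along the hinge, z out of the panel. Panel top at z = 30 mm.
- press_strip (a point): Top centre of the black rubber strip (22 x 100 mm) at the far edge of the head, to press on: 165 mm from the hinge along the head's x and 32 mm along its z. Same axes as the head.
- shaft_seat (a point): Point on the steel D-shaft's axis, on top of the round dark collar (38 mm wide) that the knob's underside meets when fully home. z along the shaft out of the panel; +x points to the shaft's flat, also marked by a red line on the collar. 85 mm from the hinge along the head's x, midway across; with the head flat, 87 mm above the table and 12 mm above the panel.
- shaft_tip (a point): Centre of the D-shaft's free end, same axes as shaft_seat, 20 mm beyond it. Shaft 18 mm in diameter with a flat 3 mm from its axis all along, the last 3 mm tapered. It turns stiffly (0.08 N m), at most 1.2 rad either way.
- knob_mark (a point): Point of the knob's underside below its white line: 18 mm from the knob's origin along its +x.
- shaft_mark (a point): Outer end of the red line on the collar: 18 mm from shaft_seat along its +x. The knob's mark comes over this one.
- plunger (a joint): Push travel of the shaft with its collar into the head, m: 0 = out, 0.006 = fully pressed (a firm stop). Spring: starts to move at about 2 N, about 8 N when fully in; springs back when let go.
- tin: Bystander: steel paint tin with paper label and grey stirring lid, 100 mm wide, 129 mm high; origin at the centre of its underside.
- cup: Bystander: white mixing cup, 76 mm wide, 85 mm high; origin at the centre of its underside.
- spatula: Bystander: spatula 210 mm long lying along its x; origin under its middle.
- hardener: Bystander: blue hardener bottle with red cap, 60 mm wide, 140 mm high; origin at the centre of its underside.
Things that resemble listed ones, but are neither listed nor needed, are in the scene too. Of the things like the knob, leave any that is green, orange or yellow; of the rest the smaller one is meant.

How it is judged:
By the outcome, as a careful person would: the job done as asked, in the order asked, and still so for the second after the job is handed in, while the arm keeps its last pose, push and grip.
It also fails if it takes over 54 s, if anything falls off the work surface, if the arm or the gripper's body presses on something with over 40 N, if the wrist force passes 120 N, or if a joint passes its speed limit or range.

## Robot

A 6-joint arm with a two-finger parallel gripper is mounted at the origin on the work surface. World frame = base frame: x ahead of the robot, y to its left, z up, the work surface at z = 0. Lengths are in m, angles in rad, forces in N, time in s.
With the tool pointing down it reaches from about 0.325 to 0.925 m from the base axis. Payload 3.1 kg.
Tool frame: the origin (TCP) lies at the very end of the fingers, on their centre line; the grasp point (between the pads) lies 19 mm behind it; z points along the fingers, x is the direction in which the jaws open and shut, and the axes are right-handed (so a half turn about z gives the same grasp; the last joint's range is limited). The gripper opens to 85 mm and grips with 20 to 120 N. Pads are 22 mm wide; open, the fingers measure 114 mm over their backs; the gripper's body (76 mm by 85 mm) begins 54 mm behind the grasp point. The pads swing forward as they close: fully open they stand 13 mm farther back than shut.
Start: joints at [1.139, 0.217, 1.613, -0, 1.311, -0.112], TCP at [0.196, 0.593, 0.231] pointing down, gripper open.
Joint ranges: [-2.75, 2.75], [-0.78, 2.1], [0.31, 2.55], [-1.13, 4.27], [0.13, 2.63], [-2.58, 2.58]. Speed limits (rad/s): [2.79, 2.79, 3.14, 3.14, 3.14, 3.14].

## Interface

Orientations are given as a 3x3 rotation matrix whose columns are the frame's x, y, z axes.
In Python, from plant import sensors, vision, job gives the robot as it stands.
- The arm moves only by the tool drive_tool, never from a script. Its argument "steps" is a list of rows, each a list of 4 numbers: the shift along the tool's x, y, z in units of 50 mm (1.0 is 50 mm), then the turn about the tool's z in units of 8 degrees (1.0 is 8 degrees). In form: [[tx, ty, tz, roll], ...]. A call has 1 to 12 rows; each row shifts and turns the commanded pose from where the row before left it, along the tool's axes as they then stand; what a row does not reach is not made up. A row lasts 1/10 s, in which the tool goes at most 50 mm and 8.59 degrees, less where a joint would pass 70% of its speed; a pose out of reach is approached as far as the arm can. A call is refused whole if a number of a shift passes 1 or a number of a turn 1, either way. A call with a gripper value outside its range is refused whole. "claw" is the gripper command: -1 is fully open, 1 is shut, values between are in proportion, set as the call begins (left out, the last holds). The fingers move at their own pace and stop on an object; "newtons" is the grip in N (left out, the last holds). Time passes only in rows, so rows that do not move let the fingers close. It gives the time, the measured TCP pose, the force and the opening at its end, in the units of the state.
- sensors.state(): the state, without advancing time (a new reading comes with each control period).
- vision.capture(name): name is "scene" or "top" or "wrist"; returns a dict with "color" (420x560x3 uint8, blue, green, red), "K" (3x3 intrinsics, pixels), "position" and "attitude" of the camera in the world. Camera axes: x right, y down, z forward; pixel columns grow to the right and rows downward; lengths in m; the calibration is good to about 2 mm. A picture is of the moment at which its call begins. There is no depth.
- job.close_job(): hands the job in, once; it reports no verdict.
The state is a dict: "time": time; "joint_pos": joint angles; "dq": joint speeds; "joint_torque": joint torques, N m; "eef_pos": TCP position; "tcp_rot": TCP orientation; "contact_force": force on the tool from outside, world axes, zero at the start; "ft_torque": the same for the moment, N m; "width": finger opening in m.
Only numpy, scipy, OpenCV 4.12 (cv2) and the standard library are available. Lean on these libraries where they do the work, as an engineer would, in place of code of your own. Each camera call takes 0.05 s, during which the arm holds its last target. There are 200 camera calls.

## Working session

There is one attempt and no reset: what is moved stays moved. The work goes in short steps, Python scripts to look and compute and a tool call to move; the robot and the scene stay as the last step left them, time stands still between calls to the robot, and variables do not carry over. Pictures are saved under pics/ and viewed, about 8 in all and at most 12, crops included, and the job is handed in when it is done.

Besides the shell and the picture viewer there is one more tool, called after ">>>" as name(argument=value, ...), one argument or row to a line, values as JSON. drive_tool: Moves the arm, as the interface text tells. Its arguments: {"type":"object","properties":{"steps":{"type":"array"},"claw":{"type":"number"},"newtons":{"type":"number"}},"required":["steps"]}

```bash
mkdir -p pics; cat > h.py <<'E'
import numpy as np, cv2
from plant import sensors, vision, job
np.set_printoptions(precision=4,suppress=True)
def cap(n,f,crop=None,s=1):
    d=vision.capture(n); im=d["color"]; np.savez('pics/'+f+'.npz',**{k:np.array(v) for k,v in d.items()})
    if crop: im=im[crop[1]:crop[3],crop[0]:crop[2]]
    if s!=1: im=cv2.resize(im,None,fx=s,fy=s,interpolation=cv2.INTER_CUBIC)
    cv2.imwrite('pics/'+f+'.png',im); return d
def load(f): return dict(np.load('pics/'+f+'.npz'))
def R(d):
    a=np.array(d['attitude'])
    if a.shape==(3,3): return a
    from scipy.spatial.transform import Rotation as Ro
    return Ro.from_quat(a).as_matrix()
def ray(d,u,v): return R(d)@np.linalg.solve(np.array(d['K']),[u,v,1.])
def atz(d,u,v,z):
    r=ray(d,u,v); p=np.array(d['position']); return p+r*(z-p[2])/r[2]
def proj(d,P):
    c=np.array(d['K'])@(R(d).T@(np.array(P)-d['position'])); return c[:2]/c[2]
def tri(obs):
    A=np.zeros((3,3));b=np.zeros(3)
    for d,u,v in obs:
        r=ray(d,u,v);r/=np.linalg.norm(r);M=np.eye(3)-np.outer(r,r);A+=M;b+=M@d['position']
    return np.linalg.solve(A,b)
E
python3 - <<'E'
from h import *
for n in ("scene","top"):
    d=cap(n,n+"0",s=1.4); print(d['K'],d['position'],d['attitude'])
s=sensors.state(); print(s)
E
```

```text
[[429.0469   0.     274.6545]
 [  0.     429.0469 217.4867]
 [  0.       0.       1.    ]] [ 1.0772 -0.6227  0.7412] [[ 0.7976  0.3873 -0.4625]
 [ 0.6029 -0.4865  0.6323]
 [ 0.0199 -0.7831 -0.6216]]
[[488.6008   0.     273.4639]
 [  0.     488.6008 209.32  ]
 [  0.       0.       1.    ]] [0.461  0.0293 1.2263] [[ 0.0257 -0.9947  0.0998]
 [-0.9997 -0.0254  0.0049]
 [-0.0024 -0.0999 -0.995 ]]
{'time': 0.1, 'joint_pos': array([ 1.1388,  0.2177,  1.6148, -0.    ,  1.3113, -0.1122]), 'dq': array([ 0.0003, -0.0015, -0.0037,  0.001 ,  0.001 ,  0.0003]), 'joint_torque': array([ -0.0012, -39.8077, -30.4971,  -0.0002,   0.0043,  -0.    ]), 'eef_pos': array([0.1961, 0.5926, 0.23  ]), 'tcp_rot': array([[ 0.3144,  0.9493, -0.0009],
       [ 0.9493, -0.3144, -0.0021],
       [-0.0023, -0.0002, -1.    ]]), 'contact_force': array([ 0.2767, -0.2705,  0.6142]), 'ft_torque': array([-0.0053, -0.0002,  0.0602]), 'width': 0.08513600623168383}
```

View pics/scene0.png

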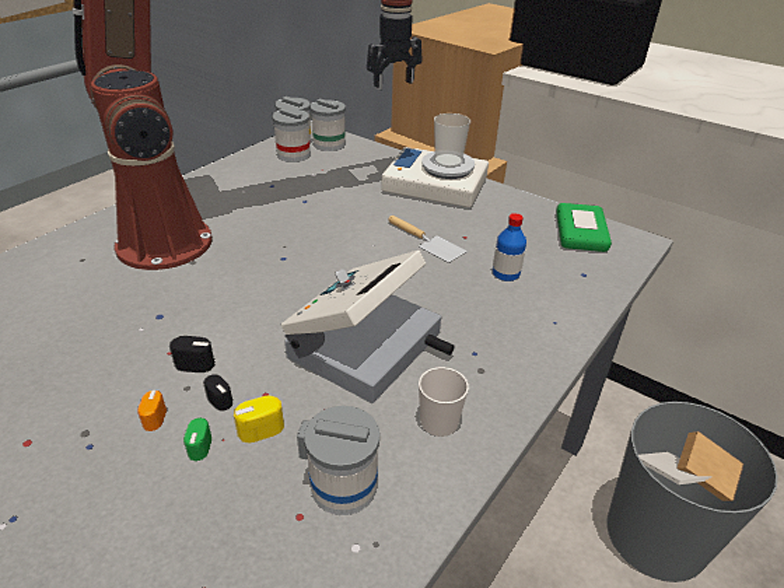

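View pics/top0.png

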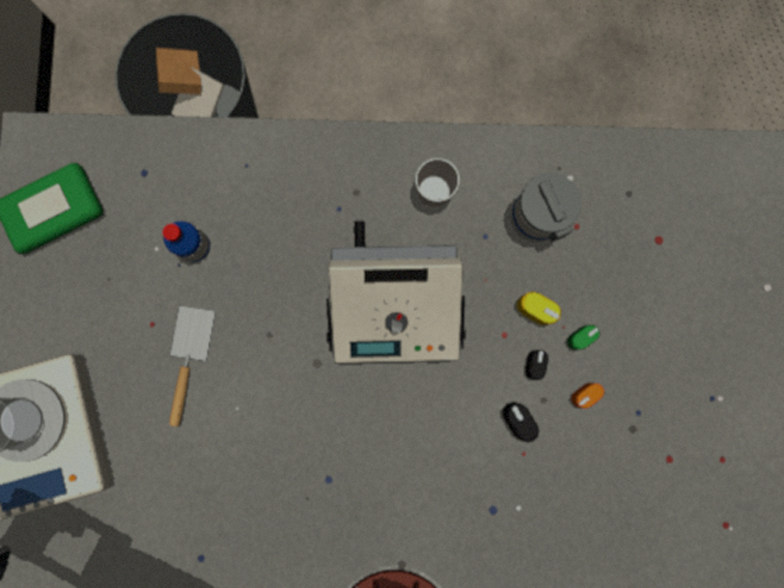

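The scene shows the tilted head at about (365,290) and the small black knob at (218,391). In the top view the knob is at (538,364), its white line towards the far side. The shaft is at (397,322) and the strip at (396,276). I'll enlarge crops of the saved top image.

```bash
python3 - <<'E'
from h import *
d=load('top0');s=load('scene0')
a=d['color'][165:265,228:338]; b=d['color'][240:280,362:406]
A=cv2.resize(a,None,fx=4.5,fy=4.5,interpolation=cv2.INTER_CUBIC)
B=cv2.resize(b,None,fx=6.8,fy=6.8,interpolation=cv2.INTER_CUBIC)
c=s['color'][175:240,198:310]
C=cv2.resize(s['color'][262:298,140:172],None,fx=5.5,fy=5.5,interpolation=cv2.INTER_CUBIC)
im=np.zeros((600,800,3),np.uint8); im[:A.shape[0],:A.shape[1]]=A; im[:B.shape[0],500:500+B.shape[1]]=B[:,:300]
im[300:300+C.shape[0],520:520+C.shape[1]]=C
cv2.imwrite('pics/c1.png',im); print(A.shape,B.shape,C.shape)
E
```

```text
(450, 495, 3) (272, 299, 3) (198, 176, 3)
```

View pics/c1.png

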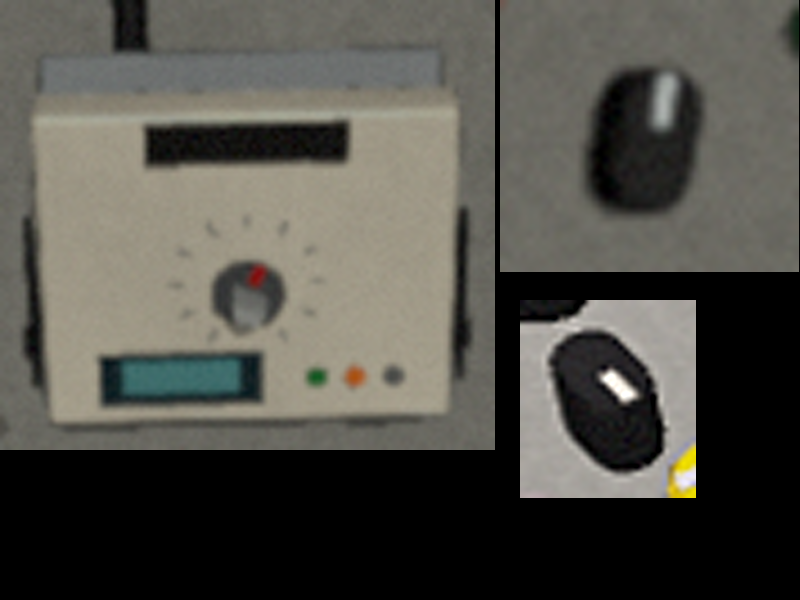

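Strip corners, in the crop, are at about (146,127), (348,122), (349,160) and (147,166). The collar is at (248,293), its red line at (258,275). The knob's white line runs (660,130) to (666,75). Next I'll fit the head pose.

```bash
python3 - <<'E'
from h import *
from scipy.optimize import least_squares
d=load('top0');s=load('scene0')
T=lambda x,y:(228+x/4.5,165+y/4.5)
obs=[(d,(.176,.05,.032),T(146,127)),(d,(.176,-.05,.032),T(348,122)),(d,(.154,-.05,.032),T(349,160)),(d,(.154,.05,.032),T(147,166)),
(d,(.085,0,.042),T(248,293)),(d,(.18,.105,.03),T(35,120)),(d,(.18,-.105,.03),T(456,112)),
(s,(.18,.105,.03),(424/1.4,253/1.4)),(s,(.0,-.105,.03),(284/1.4,323/1.4)),(s,(.18,-.105,.03),(350/1.4,322/1.4))]
def head(p):
    x,y,yaw,t=p;c,si=np.cos(yaw),np.sin(yaw)
    X=np.array([c*np.cos(t),si*np.cos(t),np.sin(t)]);Y=np.array([-si,c,0]);return np.array([x,y,.045]),np.c_[X,Y,np.cross(X,Y)]
def f(p):
    o,M=head(p);return np.concatenate([proj(c,o+M@np.array(q))-uv for c,q,uv in obs])
r=least_squares(f,[.45,0,0,.5],loss='soft_l1');p=r.x;print(p);print(f(p).reshape(-1,2))
o,M=head(p);print('strip',o+M@[.165,0,.032]);
p0=p.copy();p0[3]=0;o0,M0=head(p0);print('flat strip',o0+M0@[.165,0,.032],'seat',o0+M0@[.085,0,.042])
# red line angle: ray-plane intersect with collar plane
def onplane(u,v,z):
    r=ray(d,u,v);n=M[:,2];P=o+M@[0,0,z];return M.T@(d['position']+r*((P-d['position'])@n)/(r@n)-o)
a=onplane(*T(258,275),.042);b=onplane(*T(252,285),.042);c=onplane(*T(264,267),.042);print(a,b,c,np.arctan2(a[1],a[0]-.085))
B=lambda x,y:(362+(x-500)/6.8,240+y/6.8)
k=atz(d,*B(666,75),.038);k2=atz(d,*B(660,130),.038);print('knob line',k,k2,np.arctan2(*(k-k2)[1::-1]),'ctr',atz(d,*B(654,143),.038))
for n,(u,v) in dict(big=(521,421),green=(585,337),yellow=(540,308),orange=(589,395),tin=(548,207),cup=(437,184)).items(): print(n,atz(d,u/1.4,v/1.4,.03))
E
```

```text
[0.4689 0.0074 0.0594 0.5002]
[[-0.6193 -0.7329]
 [-0.2138 -1.1461]
 [-0.3828 -0.3404]
 [-0.4311 -0.1605]
 [ 0.4431  0.8187]
 [-0.9262 -0.3558]
 [ 0.6113 -1.7779]
 [-3.4082  1.1721]
 [-6.6351 -0.467 ]
 [-1.5501 -3.2807]]
strip [0.5981 0.0151 0.1522]
flat strip [0.6336 0.0172 0.077 ] seat [0.5537 0.0125 0.087 ]
[ 0.0968 -0.0043  0.042 ] [ 0.0914 -0.0012  0.042 ] [ 0.1011 -0.0074  0.042 ] -0.34625180767725305
knob line [ 0.4857 -0.241   0.038 ] [ 0.4661 -0.2389  0.038 ] -0.10598705390186067 ctr [ 0.4615 -0.2368  0.038 ]
big [ 0.3654 -0.2087  0.03  ]
green [ 0.5129 -0.3195  0.03  ]
yellow [ 0.5617 -0.2409  0.03  ]
orange [ 0.4128 -0.3261  0.03  ]
tin [ 0.7423 -0.2546  0.03  ]
cup [ 0.7791 -0.0565  0.03  ]
```

>>> drive_tool(
  steps=[
    [-0.53, 0.71, 0, 0],
    [-0.53, 0.71, 0, 0],
    [-0.53, 0.71, 0, 0],
    [-0.53, 0.71, 0, 0],
    [-0.53, 0.71, 0, 0],
    [-0.53, 0.71, 0, 0],
    [-0.53, 0.71, 0, 0],
    [-0.53, 0.71, 0, 0],
  ],
  claw=1,
  newtons=30,
)

```text
time: 0.9
eef_pos: [0.3998, 0.3011, 0.2309]
tcp_rot: [[0.314, 0.949, -0.0], [0.949, -0.314, -0.0], [-0.0, -0.0, -1.0]]
contact_force: [0.7, 0.5, -0.2]
width: -0.0002
```

>>> drive_tool(
  steps=[
    [-0.53, 0.71, 0, 0],
    [-0.53, 0.71, 0, 0],
    [-0.53, 0.71, 0, 0],
    [-0.53, 0.71, 0, 0],
    [-0.53, 0.71, 0, 0],
    [-0.53, 0.71, 0, 0],
    [-0.53, 0.71, 0, 0],
    [-0.53, 0.71, 0, 0],
    [0, 0, 0, 0],
    [0, 0, 0, 0],
  ],
)

```text
time: 1.9
eef_pos: [0.6021, 0.0115, 0.2304]
tcp_rot: [[0.316, 0.949, -0.002], [0.949, -0.316, 0.001], [0.0, -0.002, -1.0]]
contact_force: [0.4, 0.5, -0.2]
width: -0.0
```

>>> drive_tool(
  steps=[
    [0, 0, 0.4, 0],
    [0, 0, 0.4, 0],
    [0, 0, 0.3, 0],
    [0, 0, 0.3, 0],
    [0, 0, 0.1, 0],
    [0.01, 0.04, 0.1, 0],
    [0.02, 0.06, 0.1, 0],
    [0.02, 0.06, 0.1, 0],
    [0.02, 0.06, 0.1, 0],
  ],
)

```text
time: 2.8
eef_pos: [0.6216, 0.0141, 0.1427]
tcp_rot: [[0.313, 0.949, 0.019], [0.95, -0.313, 0.002], [0.008, 0.018, -1.0]]
contact_force: [6.4, 3.5, 9.3]
width: 0.0
```

```bash
python3 - <<'E'
from h import *
d=cap('scene','s1',(180,110,350,290),3.3)
s=sensors.state();print(s['eef_pos'],s['contact_force'],s['time'])
E
```

```text
[0.6209 0.0138 0.1414] [4.2458 0.5276 7.8326] 2.85
```

View pics/s1.png

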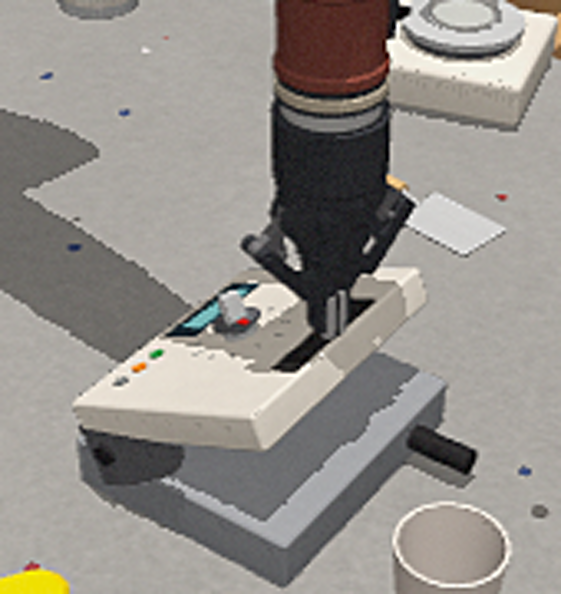

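The fingertip sits on the strip at (335,335) and the head is folding. I'll keep following it down.

>>> drive_tool(
  steps=[
    [0, 0, 0.1, 0],
    [0, 0.01, 0.1, 0],
    [0, 0.02, 0.1, 0],
    [0, 0.02, 0.1, 0],
    [0.01, 0.02, 0.1, 0],
    [0.01, 0.03, 0.1, 0],
    [0.01, 0.03, 0.1, 0],
    [0.01, 0.03, 0.1, 0],
    [0.01, 0.03, 0.1, 0],
    [0.01, 0.03, 0.1, 0],
    [0.01, 0.02, 0.1, 0],
    [0, 0, 0.1, 0],
  ],
)

```text
time: 4.05
eef_pos: [0.6306, 0.0127, 0.0794]
tcp_rot: [[0.313, 0.95, 0.01], [0.95, -0.313, 0.0], [0.003, 0.01, -1.0]]
contact_force: [3.9, 0.6, 5.4]
width: -0.0001
```

>>> drive_tool(
  steps=[
    [0, 0, 0.06, 0],
    [0, 0, 0.06, 0],
    [0, 0, 0.06, 0],
    [0, 0, 0.05, 0],
    [0, 0, 0, 0],
  ],
)

```text
time: 4.55
eef_pos: [0.6305, 0.0127, 0.0764]
tcp_rot: [[0.313, 0.95, 0.006], [0.95, -0.313, -0.0], [0.002, 0.006, -1.0]]
contact_force: [-14.9, 2.0, 43.2]
width: -0.0
```

>>> drive_tool(
  steps=[
    [0, 0, -0.4, 0],
    [0, 0, -0.8, 0],
    [-0.1, -0.3, -0.6, 0],
    [-0.1, -0.3, -0.6, 0],
    [-0.1, -0.4, -0.6, 0],
    [-0.1, -0.4, -0.5, 0],
    [-0.1, -0.3, 0, 0],
    [0, 0, 0, 0],
    [0, 0, 0, 0],
  ],
  claw=-1,
)

```text
time: 5.45
eef_pos: [0.5372, 0.0152, 0.239]
tcp_rot: [[0.314, 0.949, -0.001], [0.949, -0.314, 0.0], [-0.0, -0.001, -1.0]]
contact_force: [-0.2, 0.4, -0.2]
width: 0.0853
```

```bash
python3 - <<'E'
from h import *
d=cap('wrist','w1');cap('top','t1');e=cap('scene','s2')
im=np.hstack([cv2.resize(d['color'],(520,390)),cv2.resize(e['color'][130:290,190:330],(280,320)) if 0 else np.pad(cv2.resize(e['color'][130:290,190:330],(280,320)),((0,70),(0,0),(0,0)))])
cv2.imwrite('pics/c2.png',im);print(d['position'],d['attitude'],d['K'])
s=sensors.state();print(s['eef_pos'],s['contact_force'],s['time'])
E
```

```text
[0.4717 0.0369 0.3807] [[ 0.3139  0.9124  0.2626]
 [ 0.9495 -0.3015 -0.0874]
 [-0.0006  0.2767 -0.9609]] [[347.3612   0.     281.3245]
 [  0.     347.3612 210.1456]
 [  0.       0.       1.    ]]
[0.5378 0.0148 0.2386] [-0.2711  0.6188 -0.1519] 5.6
```

View pics/c2.png

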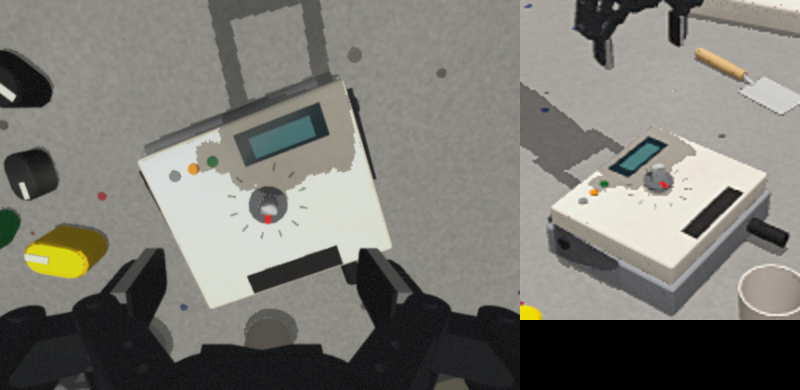

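Head lies flat; the collar in the wrist view is at (268,205) of the 520-wide view with its red line at (267,219). Next, to above the knob.

>>> drive_tool(
  steps=[
    [-0.66, 0.02, 0.1, 0],
    [-0.66, 0.02, 0.1, 0],
    [-0.66, 0.02, 0.1, 0],
    [-0.66, 0.02, 0.1, 0],
    [-0.66, 0.02, 0.1, 0],
    [-0.66, 0.02, 0.1, 0],
    [-0.66, 0.02, 0.1, 0],
    [-0.66, 0.02, 0.1, 0],
    [0, 0, 0, -0.8],
    [0, 0, 0, -0.8],
    [0, 0, 0, 0],
    [0, 0, 0, 0],
  ],
)

```text
time: 6.8
eef_pos: [0.4625, -0.2385, 0.1992]
tcp_rot: [[0.099, 0.995, -0.001], [0.995, -0.099, 0.001], [0.001, -0.001, -1.0]]
contact_force: [0.1, -0.7, 0.4]
width: 0.0854
```

```bash
python3 - <<'E'
from h import *
d=cap('wrist','w2');w=load('w1')['color']
P=proj(d,[.462,-.237,.038]).astype(int);print(P)
u0,v0=max(P[0]-50,0),max(P[1]-55,0);print(u0,v0)
a=cv2.resize(d['color'][v0:v0+110,u0:u0+100],(400,440),interpolation=cv2.INTER_CUBIC)
b=cv2.resize(w[190:250,255:320],None,fx=6,fy=6,interpolation=cv2.INTER_CUBIC)
im=np.zeros((440,800,3),np.uint8);im[:,:400]=a;im[:360,405:795]=b;cv2.imwrite('pics/c3.png',im)
s=sensors.state();print(s['eef_pos'],s['tcp_rot'][:,0],s['joint_pos'])
E
```

```text
[283 189]
233 134
[ 0.4626 -0.2384  0.1994] [0.0979 0.9952 0.0004] [-0.6107  0.0244  1.8884 -0.      1.2296 -2.0834]
```

View pics/c3.png

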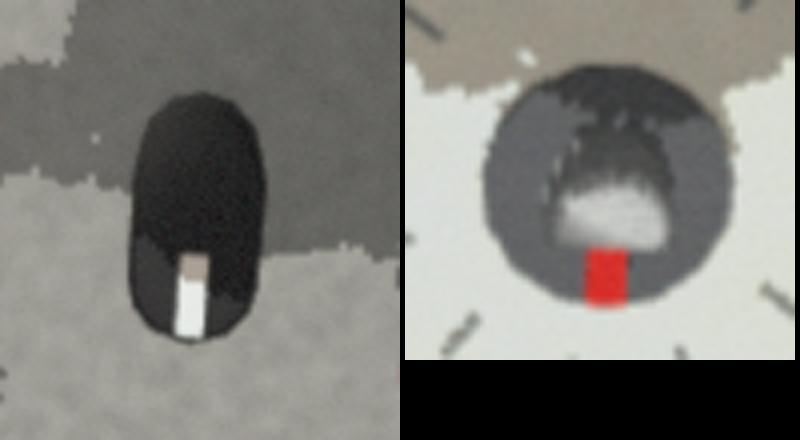

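Knob: the white line runs (196,254) to (188,338) in the left crop; the body spans rows 92–342 and columns 130–262. Collar in the right crop: columns 484–733, bottom (607,307), with the red line at x≈607, y 250–305.

```bash
python3 - <<'E'
from h import *
d=load('w2');w=load('w1');t=load('top0');t1=load('t1')
k=lambda x,y,z:atz(d,233+x/4,134+y/4,z)[:2]
a=k(196,254,.038);b=k(188,338,.038);e=k(189,342,.038);n=k(200,92,0.)
an=lambda v:np.arctan2(v[1],v[0])
print('knob line ang',an(b-a),'line',a,b,'ends',e,n,'len',np.linalg.norm(e-n),'ctr',(e+n)/2,'ang',an(e-n))
for y in(200,250,300): print('side', k(132,y,.038),k(262,y,.038))
s=lambda x,y,z=.087:atz(w,255+(x-405)/6,190+y/6,z)[:2]
l,r,bo=s(484,188),s(733,188),s(606.5,307);ri=s(607,250)
print('collar',l,r,np.linalg.norm(l-r),'mid',(l+r)/2,'bottom',bo,'red ang',an(bo-ri), an(bo-(l+r)/2),np.linalg.norm(bo-(l+r)/2))
# refine by top image red blob at flat
im=t1['color'].astype(int);m=(im[...,2]>im[...,1]+50)&(im[...,2]>im[...,0]+50);v,u=np.nonzero(m)
q=(abs(u-283)<15)&(abs(v-230)<20);print(u[q].mean(),v[q].mean(),q.sum(),atz(t1,u[q].mean(),v[q].mean(),.087))
wi=w['color'].astype(int);m=(wi[...,2]>wi[...,1]+80)&(wi[...,2]>wi[...,0]+80);v,u=np.nonzero(m);q=(abs(u-290)<12)&(abs(v-236)<12)
P=np.array([atz(w,a,b,.087)[:2] for a,b in zip(u[q],v[q])]);c=P.mean(0);ev=np.linalg.eigh(np.cov(P.T))[1][:,1];print('redblob w1',c,an(ev),len(P))
E
```

```text
knob line ang -0.19048690778553215 line [ 0.4689 -0.2387] [ 0.4884 -0.2425] ends [ 0.4894 -0.2424] [ 0.4378 -0.2346] len 0.05212258322732936 ctr [ 0.4636 -0.2385] ang -0.1492261956760779
side [ 0.4552 -0.2517] [ 0.4581 -0.2229]
side [ 0.4666 -0.2529] [ 0.4695 -0.2239]
side [ 0.4782 -0.2542] [ 0.4811 -0.2249]
collar [ 0.5581 -0.0041] [0.5697 0.0309] 0.03685951082680642 mid [0.5639 0.0134] bottom [0.5817 0.0073] red ang -0.3217262108541227 -0.32921179646985504 0.018816580932936724
292.0 211.66666666666666 3 [ 0.5709 -0.0087  0.087 ]
redblob w1 [0.5768 0.0084] 2.893960442139753 62
```

```bash
python3 - <<'E'
from h import *
t=cap('top','t2');s=load('s2')
print(proj(t,[.5639,.0134,.087]),proj(t,[.5537,.0125,.087]),proj(s,[.5639,.0134,.087]),proj(s,[.5537,.0125,.087]))
a=cv2.resize(t['color'][200:250,255:315],None,fx=6.5,fy=6.5,interpolation=cv2.INTER_CUBIC)
P=proj(s,[.5639,.0134,.087]).astype(int);print(P)
b=cv2.resize(s['color'][P[1]-25:P[1]+25,P[0]-30:P[0]+30],None,fx=6.5,fy=6.5,interpolation=cv2.INTER_CUBIC)
cv2.imwrite('pics/c4.png',np.hstack([a,b]))
E
```

```text
[282.5094 214.3889] [282.7899 218.7409] [258.6862 219.1592] [255.2045 217.7178]
[258 219]
```

View pics/c4.png

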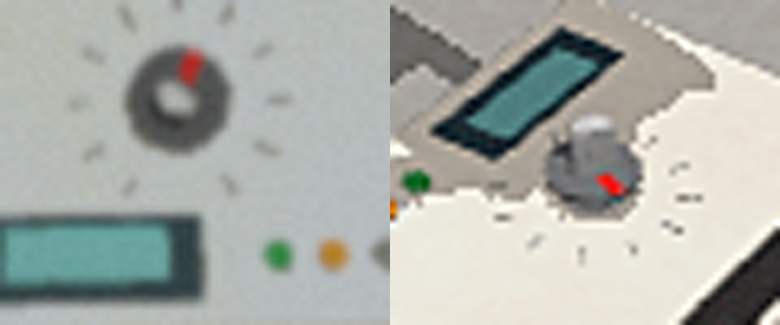

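>>> drive_tool(
  steps=[
    [0, 0.02, 0.2, 0.4],
    [0, 0, 0.5, 0],
    [0, 0, 0.7, 0],
    [0, 0, 0.7, 0],
    [0, 0, 0.6, 0],
    [0, 0, 0.4, 0],
    [0, 0, 0.3, 0],
    [0, 0, 0.2, 0],
    [0, 0, 0.1, 0],
    [0, 0, 0.08, 0],
    [0, 0, 0, 0],
  ],
  claw=-0.2,
)

```text
time: 8.0
eef_pos: [0.4638, -0.2388, 0.0111]
tcp_rot: [[0.152, 0.988, 0.001], [0.988, -0.152, -0.0], [-0.0, 0.001, -1.0]]
contact_force: [0.1, 0.3, 0.0]
width: 0.0513
```

Top crop: collar centre (178,100), red line centre (191,67). It agrees with the wrist estimate to about 2 mm, giving a seat at about (0.563, 0.013) and a direction of about -0.32 rad. Now close on the knob and lift.

>>> drive_tool(
  steps=[
    [0, 0, 0, 0],
    [0, 0, 0, 0],
    [0, 0, 0, 0],
    [0, 0, 0, 0],
    [0, 0, 0, 0],
    [0, 0, 0, 0],
  ],
  claw=1,
  newtons=50,
)

```text
time: 8.6
eef_pos: [0.4644, -0.2392, 0.0119]
tcp_rot: [[0.152, 0.988, 0.002], [0.988, -0.152, -0.001], [-0.001, 0.002, -1.0]]
contact_force: [0.0, -0.1, 6.2]
width: 0.029
```

>>> drive_tool(
  steps=[
    [0, 0, -0.2, 0],
    [0, 0, -0.6, 0],
    [0, 0, -0.8, 0],
    [0, 0, -0.8, 0],
    [0, 0, -0.8, 0],
    [0, 0, -0.4, 0],
    [0, 0, 0, 0],
    [0, 0, 0, 0],
  ],
)

```text
time: 9.4
eef_pos: [0.4628, -0.2381, 0.1901]
tcp_rot: [[0.152, 0.988, -0.001], [0.988, -0.152, 0.001], [0.001, -0.001, -1.0]]
contact_force: [0.1, -0.2, -1.8]
width: 0.0291
```

>>> drive_tool(
  steps=[
    [0.66, 0.15, 0, 0],
    [0.66, 0.15, 0, 0],
    [0.66, 0.15, 0, 0],
    [0.66, 0.15, 0, 0],
    [0.66, 0.15, 0, 0],
    [0.66, 0.15, 0, 0],
    [0.66, 0.15, 0, 0],
    [0.66, 0.15, 0, 0],
    [0, 0, 0, 0.6],
    [0, 0, 0, 0.6],
    [0, 0, 0, 0],
    [0, 0, 0, 0],
  ],
)

```text
time: 10.6
eef_pos: [0.5612, 0.0134, 0.1883]
tcp_rot: [[0.313, 0.95, -0.005], [0.95, -0.313, 0.0], [-0.001, -0.004, -1.0]]
contact_force: [-0.0, 0.4, -1.4]
width: 0.0292
```

```bash
python3 - <<'E'
from h import *
d=cap('wrist','w3');cap('scene','s3')
s=sensors.state();print(s['eef_pos'],s['tcp_rot'],s['contact_force'])
p=s['eef_pos'];print(proj(d,p),proj(d,[.563,.0132,.087]),proj(d,[.563,.0132,.107]))
a=cv2.resize(d['color'][120:300,170:390],None,fx=3.6,fy=3.2,interpolation=cv2.INTER_CUBIC)
cv2.imwrite('pics/c5.png',a)
E
```

```text
[0.5619 0.0131 0.1894] [[ 0.3137  0.9495 -0.0024]
 [ 0.9495 -0.3137  0.0002]
 [-0.0005 -0.0024 -1.    ]] [-0.6727 -0.3106 -1.402 ]
[281.1406 273.4301] [281.9782 211.6112] [281.9915 219.8547]
```

View pics/c5.png

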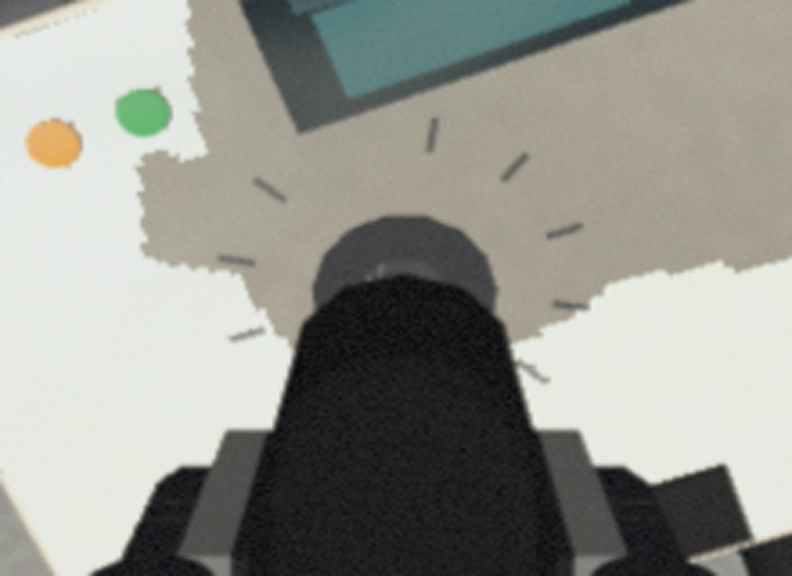

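Knob and collar are laterally aligned (knob centre x≈404, collar 314–497 → 405.5). The knob's near end is at row 275 and the collar's near edge at row 215. Next, the fore-aft offset.

```bash
python3 - <<'E'
from h import *
d=load('w3');T=np.array([.5616,.0132]);ax=np.array([.9495,-.3137]);lat=np.array([.3137,.9495])
f=lambda x,y,z:(lambda q:(q@ax,q@lat))(atz(d,170+x/3.6,120+y/3.2,z)[:2]-T)
for z in(.176,.178,.180): print('knob near end ->centre',f(404.5,275,z)[0]+.027)
for z in(.075,.087): print('collar ctr',f(405.5,215,z)[0]+.019,f(405.5,215,z)[1])
print('collar sides',f(314,288,.087),f(497,288,.087))
print('knob sides top?',f(303,322,.178),f(503,322,.178))
print((np.array([.5639,.0134])-T)@ax,(np.array([.563,.0132])-T)@ax)
E
```

```text
knob near end ->centre -0.00011311622692891307
knob near end ->centre -0.000655953152926169
knob near end ->centre -0.001198790078923425
collar ctr 0.004729779996370916 0.0009185993139356105
collar ctr 0.002157630896452035 0.000886404845141517
collar sides (np.float64(0.0001306422511752522), np.float64(-0.017588982509334147)) (np.float64(8.44594371025681e-05), np.float64(0.019422230688919274))
knob sides top? (np.float64(-0.0206426013034788), np.float64(-0.012419940698091611)) (np.float64(-0.02067563409918749), np.float64(0.013122480805243992))
0.00212110999999997 0.001329299999999959
```

>>> drive_tool(
  steps=[
    [0.01, 0.05, 0.2, 0],
    [0, 0, 0.4, 0],
    [0, 0, 0.4, 0],
    [0, 0, 0.2, 0],
    [0, 0, 0.1, 0],
    [0, 0, 0, 0],
    [0, 0, 0, 0],
  ],
)

```text
time: 11.4
eef_pos: [0.566, 0.0129, 0.1266]
tcp_rot: [[0.314, 0.949, 0.001], [0.949, -0.314, -0.0], [0.0, 0.001, -1.0]]
contact_force: [0.6, 0.5, -0.4]
width: 0.0295
```

```bash
python3 - <<'E'
from h import *
d=cap('wrist','w4');e=cap('scene','s4')
s=sensors.state();print(s['eef_pos'],s['contact_force'])
a=cv2.resize(d['color'][150:280,210:350],(420,390),interpolation=cv2.INTER_CUBIC)
P=proj(e,[.564,.013,.107]).astype(int);print(P)
b=cv2.resize(e['color'][P[1]-39:P[1]+39,P[0]-35:P[0]+35],(350,390),interpolation=cv2.INTER_CUBIC)
cv2.imwrite('pics/c6.png',np.hstack([a,b]))
E
```

```text
[0.5663 0.0129 0.127 ] [-0.212   0.1497 -0.9135]
[258 212]
```

View pics/c6.png

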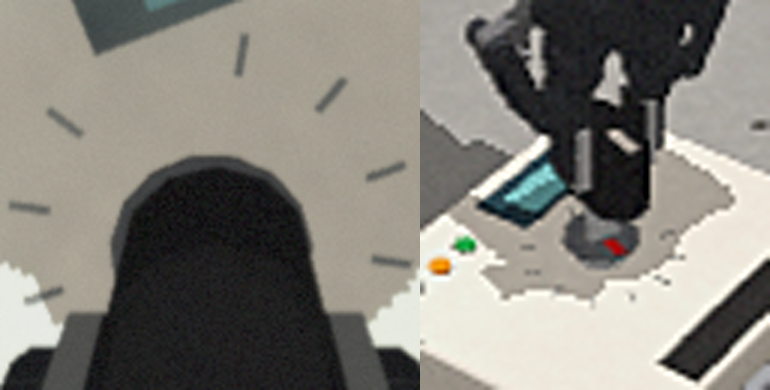

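Left: knob near end at row 167, collar near edge at row 155, knob mid x≈213 against collar mid ≈211. Right: the knob hovers just over the shaft, the shaft seen at the left under it.

```bash
python3 - <<'E'
from h import *
d=load('w4');T=np.array([.5663,.0129]);ax=np.array([.9495,-.3137]);lat=np.array([.3137,.9495])
f=lambda x,y,z:(lambda q:np.array((q@ax,q@lat)))(atz(d,210+x/3,150+y/3,z)[:2]-T)
for z in(.114,.116): print('knob ctr',f(212.5,167,z)+[.027,0], f(125,200,z),f(300,200,z))
for z in(.075,.087): print('collar ctr',f(211,155,z)+[.019,0],f(112,235,z),f(310,235,z))
e=load('s4');u0,v0=258-35,212-39
print('shaft in scene', [proj(e,[.5639,.0134,z]) for z in (.087,.107)])
print('red outer', atz(e,u0+(612-420)/5+0,v0+250/5,.087))
im=e['color'].astype(int);m=(im[...,2]>im[...,1]+80)&(im[...,2]>im[...,0]+80);v,u=np.nonzero(m);q=(abs(u-260)<15)&(abs(v-222)<12);print(u[q].mean(),v[q].mean(),q.sum(),'red e',atz(e,u[q].mean(),v[q].mean(),.087))
s2=load('s2')['color'].astype(int);m=(s2[...,2]>s2[...,1]+80)&(s2[...,2]>s2[...,0]+80);v,u=np.nonzero(m);q=(abs(u-260)<15)&(abs(v-222)<12);print('red s2',atz(e,u[q].mean(),v[q].mean(),.087))
t=load('t2');im=t['color'].astype(int);m=(im[...,2]>im[...,1]+40)&(im[...,2]>im[...,0]+40);v,u=np.nonzero(m);q=(abs(u-284)<8)&(abs(v-210)<8);print('red t2',atz(t,u[q].mean(),v[q].mean(),.087),q.sum())
E
```

```text
knob ctr [ 0.0001 -0.0003] [-0.0216 -0.0138] [-0.0216  0.0133]
knob ctr [-0.0005 -0.0003] [-0.0223 -0.0137] [-0.0222  0.0131]
collar ctr [ 0.0005 -0.0006] [-0.0023 -0.0201] [-0.0023  0.0187]
collar ctr [-0.0027 -0.0006] [-0.0065 -0.0188] [-0.0065  0.0176]
shaft in scene [array([258.6862, 219.1592]), array([258.6593, 212.679 ])]
red outer [0.5783 0.0059 0.087 ]
261.75 221.875 8 red e [0.5763 0.0098 0.087 ]
red s2 [0.5761 0.0091 0.087 ]
red t2 [0.5744 0.0109 0.087 ] 16
```

>>> drive_tool(
  steps=[
    [0, -0.045, 0, 0],
    [0, 0, 0.05, 0],
    [0, 0, 0.05, 0],
    [0, 0, 0.05, 0],
    [0, 0, 0.05, 0],
    [0, 0, 0.04, 0],
    [0, 0, 0.04, 0],
    [0, 0, 0, 0],
  ],
)

```text
time: 12.3
eef_pos: [0.5632, 0.0136, 0.1115]
tcp_rot: [[0.314, 0.949, -0.0], [0.949, -0.314, -0.0], [-0.0, -0.0, -1.0]]
contact_force: [0.6, 1.2, -0.9]
width: 0.029
```

It has gone over the shaft without force. Continue down to the seat and press.

>>> drive_tool(
  steps=[
    [0, 0, 0.05, 0],
    [0, 0, 0.05, 0],
    [0, 0, 0.05, 0],
    [0, 0, 0.05, 0],
    [0, 0, 0.05, 0],
    [0, 0, 0.05, 0],
    [0, 0, 0, 0],
  ],
)

```text
time: 13.0
eef_pos: [0.5633, 0.0136, 0.097]
tcp_rot: [[0.314, 0.949, -0.0], [0.949, -0.314, -0.0], [-0.0, -0.0, -1.0]]
contact_force: [-0.7, 0.1, 1.8]
width: 0.0291
```

>>> drive_tool(
  steps=[
    [0, 0, 0.05, 0],
    [0, 0, 0.04, 0],
    [0, 0, 0.04, 0],
    [0, 0, 0.03, 0],
    [0, 0, 0, 0],
  ],
)

```text
time: 13.5
eef_pos: [0.5636, 0.0136, 0.0925]
tcp_rot: [[0.314, 0.949, -0.001], [0.949, -0.314, -0.0], [-0.0, -0.001, -1.0]]
contact_force: [-8.9, 1.4, 20.1]
width: 0.0294
```

>>> drive_tool(
  steps=[
    [0, 0, 0.02, 0],
    [0, 0, 0, 0],
    [0, 0, 0, 0],
    [0, 0, 0, 0],
    [0, 0, 0, 0],
    [0, 0, 0, 0],
    [0, 0, 0, 0],
    [0, 0, 0, 0],
  ],
)

```text
time: 14.3
eef_pos: [0.5636, 0.0137, 0.0925]
tcp_rot: [[0.314, 0.949, -0.001], [0.949, -0.314, -0.0], [-0.001, -0.001, -1.0]]
contact_force: [-10.0, 1.0, 24.1]
width: 0.0292
```

```bash
python3 - <<'E'
from h import *
d=cap('wrist','w5');e=cap('scene','s5')
s=sensors.state();print(s['eef_pos'],s['contact_force'],s['width'],s['time'])
a=cv2.resize(d['color'][150:280,210:350],(400,390),interpolation=cv2.INTER_CUBIC)
b=cv2.resize(e['color'][173:251,218:298],(400,390),interpolation=cv2.INTER_CUBIC)
cv2.imwrite('pics/c7.png',np.hstack([a,b]))
E
```

```text
[0.5636 0.0136 0.0924] [-10.5998   1.247   24.4069] 0.0289783797920021 14.4
```

View pics/c7.png

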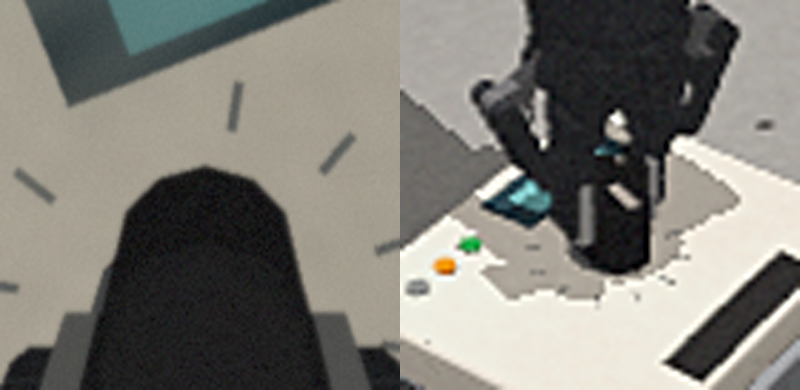

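The knob covers the collar and sits low over the panel, at about (610,250) in the right view. The height is steady at a firm stop with 24 N, so I'm handing in.

```bash
python3 -c "
from h import *
print(job.close_job()); s=sensors.state(); print(s['eef_pos'],s['contact_force'],s['width'])"
```

```text
the job is handed in; nothing more can be done
None
the job is handed in; nothing more can be done
```

The head is folded flat, and the small black knob is on the D-shaft, pressed in and still held by the gripper. The job was handed in at 14.4 s, well inside the 54 s limit.

- **Head:** I pressed the strip down with closed fingers until it met a firm stop at about 43 N, with the fingertip at z = 0.076 m (0.077 expected). Later pictures show it flat.
- **Knob:** I turned it to the red line, about -0.32 rad. It slid over the shaft with no noticeable force.
- **Press:** The tool stopped at z = 0.0925 m, the height worked out for fully home plus the 6 mm of travel. The upward force held at about 24 N (8 N is enough to press the spring in), and the grip width stayed at 29 mm. The last pictures show the knob covering the collar.

- **Not measured:** Travel was inferred from height and force. The knob hides the red line, so its alignment was not seen after fitting.
- **Disagreements:**
  - My first estimate of the shaft's x was about 10 mm off, and I replaced it with closer views that agreed to about 2 mm.
  - Separate readings of the shaft's direction ranged from about -0.25 to -0.35 rad.
  - A sideways force of about 10 N remained during the final press.
- **Bystanders:** I did not recheck the tin, cup, spatula and bottle at the end, but no move came near them.

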